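# Clear the bench after a moisture run

## Robot

A 6-joint arm with a two-finger parallel gripper is mounted at the origin on the work surface. World frame = base frame: x ahead of the robot, y to its left, z up, the work surface at z = 0. Lengths are in m, angles in rad, forces in N, time in s.
With the tool pointing down it reaches from about 0.4 to 0.825 m from the base axis. Payload 7 kg.
Tool frame: the origin (TCP) lies midway between the tips of the shut fingers; the grasp point (between the pads) lies 19 mm behind it (grip_point_offset is the distance from the TCP to the grasp point, in m); z points along the fingers, y is the line along which they close (so a half turn about z gives the same grasp; the last joint's range is limited). The gripper opens to 88 mm and grips with 3 to 60 N. Pads are 19 mm wide; open, the fingers measure 130 mm over their backs; the gripper's body (78 mm by 193 mm) begins 47 mm behind the grasp point.
Start: joints at [1.443, 0.359, 0.012, 0, -1.224, -0.288], TCP at [0.273, 0.617, 0.227] pointing down, gripper open.
Joint ranges: [-3.07, 3.07], [-1.43, 2.12], [-1.02, 1.25], [-3.03, 1.67], [-3.05, -0], [-3.03, 3.03]. Speed limits (rad/s): [2.39, 2.39, 3.01, 3.14, 3.14, 3.14].

## Interface

Orientations are given as [roll, pitch, yaw] about the fixed x, y, z axes, in that order (R = Rz(yaw) Ry(pitch) Rx(roll)).
In Python, from station import get_state, grab_frame, camera_params, job_done, grip_point_offset gives the robot as it stands.
- The arm moves only by the shell command python3 -m creep 'ROWS' [FORCE]. ROWS is JSON, a list that holds one entry, the list of rows, each a list of 7 numbers: the finger opening in cm, from 0 to 8.76, then the shift along the tool's x, y, z in cm, then the turn, a rotation vector about the tool's x, y, z in rad. In form: [[[fingers, tx, ty, tz, wx, wy, wz], ...]]. A call has 1 to 20 rows; each row is the pose to reach, as a shift and turn from the pose commanded when the call began, along the tool's axes at that moment; what a row does not reach only later rows make up. A row lasts 1/8 s, in which the tool goes at most 62.5 mm and 10.7 degrees, less where a joint would pass 70% of its speed; a pose out of reach is approached as far as the arm can. A call with a gripper value outside its range is refused whole. The fingers move at their own pace and stop on an object; FORCE is the grip in N (left out, the last holds). Time passes only in rows, so rows that repeat a pose let the fingers close. It gives the time, the measured TCP pose, the force, the opening and the grip force at its end, in the units of the state.
- get_state(): the state, without advancing time (a new reading comes with each control period).
- grab_frame(name): name is "scene" or "top"; returns the picture (420x560x3 uint8, blue, green, red); there is no depth.
- camera_params(name): a dict with "vertical_fov" (degrees; the focal length in pixels is half the picture's height over the tangent of half this angle, whatever the lens; pixels are square), "cx", "cy" (the principal point, pixels), "view" (4x4, takes a point from world to camera coordinates). Camera axes: x right, y down, z forward; pixel columns grow to the right and rows downward; lengths in m; the calibration is good to about 2 mm. A picture is of the moment at which its call begins. camera_params takes no time and is no camera call.
- job_done(): hands the job in; it is judged then, once.
The state is a dict: "t": time; "q": joint angles; "qd": joint speeds; "joint_efforts": joint torques, N m; "eef_pos": TCP position; "ee_rot": TCP orientation; "force": force on the tool from outside, world axes, zero at the start; "moment": the same for the moment, N m; "width": finger opening in m; "gripper_force": force on a finger pad.
Only numpy, scipy, OpenCV 4.12 (cv2) and the standard library are available. Lean on these libraries where they do the work, as an engineer would, in place of code of your own. Each camera call takes 0.05 s, during which the arm holds its last target. There are 200 camera calls.

## Task

The moisture run is finished: clear the bench. Stand each sample pot upright in the tray of its lid's colour, stand both pH buffer bottles upright in the blue basket, and lay the scoop flat, bowl up, in the steel wash tray. Set things down rather than drop or throw them, and leave the glass beaker standing where it is.

Things in the scene. Friction and masses are not known exactly. Their poses are not given: they have to be found in the camera images.
- yellow_pot: Closed sample pot, white body 46 mm across with a yellow screw lid 49 mm across; 60 mm tall, the lid being its top 14 mm; about 70 g. Origin: centre of its underside, z up. At the start it stands upright on the bench.
- green_pot: Closed sample pot, white body 46 mm across with a green screw lid 49 mm across; 60 mm tall, the lid being its top 14 mm; about 70 g. Origin: centre of its underside, z up. At the start it stands upright on the bench.
- red_bottle: Closed pH buffer bottle, white body 38 mm across up to 58 mm high, tapering to a red cap 29 mm across; 85 mm tall in all; about 80 g. Origin: centre of its underside, z up. At the start it stands upright on the bench.
- blue_bottle: Closed pH buffer bottle, white body 38 mm across up to 58 mm high, tapering to a blue cap 29 mm across; 85 mm tall in all; about 80 g. Origin: centre of its underside, z up. At the start it stands upright on the bench.
- scoop: Steel powder scoop, 119 mm long, about 50 g, bowl up on the bench. Origin: on its underside plane where handle meets bowl. Along +x the bowl, an open trough 55 long, 37 wide, 21 high; along -x the handle, a straight round bar 12 thick, 63 long, centre line 14 mm above the underside; pinch it about 20 mm from the origin. Centre of mass some 10 mm from the origin on the bowl side. z up.
- yellow_tray: Shallow yellow plastic sample tray, fixed to the bench: 120 mm along its x, 160 mm along its y, 25 mm high, walls and floor 4 mm thick, a 4 mm lip around the rim; empty at the start. Origin: centre of its underside, z up.
- green_tray: Shallow green plastic sample tray, fixed to the bench: 120 mm along its x, 160 mm along its y, 25 mm high, walls and floor 4 mm thick, a 4 mm lip around the rim; empty at the start. Origin: centre of its underside, z up.
- blue_basket: Low blue plastic basket with slatted sides, fixed to the bench: 130 mm along its x, 180 mm along its y, 42 mm high, walls and solid floor 4 mm thick; empty at the start, room for both bottles side by side along its y. Origin: centre of its underside, z up.
- steel_tray: Shallow stainless wash tray with a flat rim, fixed to the bench: 120 mm along its x, 190 mm along its y (rim 140 by 206), 20 mm high, walls and floor 3 mm thick; empty at the start. The scoop fits flat lying along its y. Origin: centre of its underside, z up.
- beaker: Empty clear glass beaker, 50 mm across, 68 mm tall, about 60 g, standing among the things; still in use, it stays where it is. Origin: centre of its underside, z up. Other bench items not listed (timer, pens, pans) are under 30 mm high near the work; taller ones stand off to the sides and back.

How it is judged:
At the end, for the whole second after the job is handed in: Each pot stands upright (7 deg) in the tray of its colour, both bottles upright (7 deg) in the basket, the scoop flat and bowl up (9 deg) in the steel tray: inside the walls, origin under 11 mm above the underside of the tray, at rest. Beaker upright, within 20 mm of its start (x of yellow_pot in the frame of yellow_tray between -0.046 and 0.046 m and y of yellow_pot in the frame of yellow_tray between -0.066 and 0.066 m and z of yellow_pot in the frame of yellow_tray below 0.011 m and angle between each of yellow_pot, green_pot, red_bottle, blue_bottle's own z axis and vertical below 0.12 rad and linear speed of each of yellow_pot, green_pot, red_bottle, blue_bottle, scoop below 0.02 m/s and angular speed of each of yellow_pot, green_pot, red_bottle, blue_bottle, scoop below 0.2 rad/s and x of green_pot in the frame of green_tray between -0.046 and 0.046 m and y of green_pot in the frame of green_tray between -0.066 and 0.066 m and z of green_pot in the frame of green_tray below 0.011 m and x of red_bottle in the frame of blue_basket between -0.052 and 0.052 m and y of red_bottle in the frame of blue_basket between -0.077 and 0.077 m and z of each of red_bottle, blue_bottle in the frame of blue_basket below 0.011 m and x of blue_bottle in the frame of blue_basket between -0.052 and 0.052 m and y of blue_bottle in the frame of blue_basket between -0.077 and 0.077 m and x of scoop in the frame of steel_tray between -0.058 and 0.058 m and y of scoop in the frame of steel_tray between -0.093 and 0.093 m and z of scoop in the frame of steel_tray below 0.011 m and angle between scoop's own z axis and vertical below 0.15 rad and distance of beaker from where it was at the start of the episode below 0.02 m and angle between beaker's own z axis and vertical below 0.1 rad); the robot touches nothing.
It fails at once if The beaker is knocked over (tilted by more than 29 degrees) (angle between beaker's own z axis and vertical above 0.5 rad).
It fails at once if A pot, a bottle or the scoop is dropped or thrown (faster than 0.75 m/s out of the fingers, a fall of about 3 cm) ((linear speed of yellow_pot above 0.75 m/s and contact force between the fingers and yellow_pot below 0.05 N) or (linear speed of green_pot above 0.75 m/s and contact force between the fingers and green_pot below 0.05 N) or (linear speed of red_bottle above 0.75 m/s and contact force between the fingers and red_bottle below 0.05 N) or (linear speed of blue_bottle above 0.75 m/s and contact force between the fingers and blue_bottle below 0.05 N) or (linear speed of scoop above 0.75 m/s and contact force between the fingers and scoop below 0.05 N)).
It also fails if it takes over 128 s, if anything falls off the work surface, if the arm or the gripper's body presses on something with over 40 N, if the wrist force passes 120 N, or if a joint passes its speed limit or range.

## Working session

There is one attempt and no reset: what is moved stays moved. The work goes in short steps, Python scripts to look and compute and a shell command to move; the robot and the scene stay as the last step left them, time stands still between calls to the robot, and variables do not carry over. Pictures are saved under pics/ and viewed, at most 14 in all, crops included, and the job is handed in when it is done.

```bash
ls; mkdir -p pics
python3 - <<'E'
from station import *
import cv2
for n in("scene","top"):
    cv2.imwrite(f"pics/{n}0.png",grab_frame(n)); p=camera_params(n); print(n,p)
s=get_state(); print(s, grip_point_offset)
E
```

```text
pics
scene {'vertical_fov': 56.57201586077561, 'cx': 273.8846379514961, 'cy': 204.1576023359359, 'view': array([[-0.76687255,  0.64179236,  0.00301091,  0.40481419],
       [ 0.49224757,  0.59118004, -0.63890413, -0.23065101],
       [-0.41182377, -0.48847592, -0.76928048,  1.24884581],
       [ 0.        ,  0.        ,  0.        ,  1.        ]])}
top {'vertical_fov': 57.31716646181706, 'cx': 278.37995721213116, 'cy': 214.729552094676, 'view': array([[ 0.02369143, -0.99970465, -0.00541587, -0.02241596],
       [-0.98551457, -0.02244448, -0.16809903,  0.51812133],
       [ 0.16792782,  0.00931992, -0.98575524,  0.88688944],
       [ 0.        ,  0.        ,  0.        ,  1.        ]])}
{'t': 0.1, 'q': array([ 1.44307189e+00,  3.59289328e-01,  1.11439089e-02, -2.85863606e-04,
       -1.22410502e+00, -2.88094852e-01]), 'qd': array([-0.00082181,  0.00045866,  0.00118719, -0.00027187,  0.00072826,
        0.00110411]), 'joint_efforts': array([-2.54813829e-03, -5.84162772e+01,  2.93746394e+01,  7.01556042e+00,
        1.00891685e-02, -5.57724218e-05]), 'eef_pos': array([0.2725178 , 0.61706059, 0.22573438]), 'ee_rot': array([ 3.14012210e+00, -1.55516821e-04, -4.15916500e-01]), 'force': array([0.56094458, 0.28933933, 0.50803111]), 'moment': array([-0.0098732 , -0.06960337,  0.00252511]), 'gripper_force': 0.0, 'width': 0.08774748216583186} 0.0188
```

View pics/scene0.png

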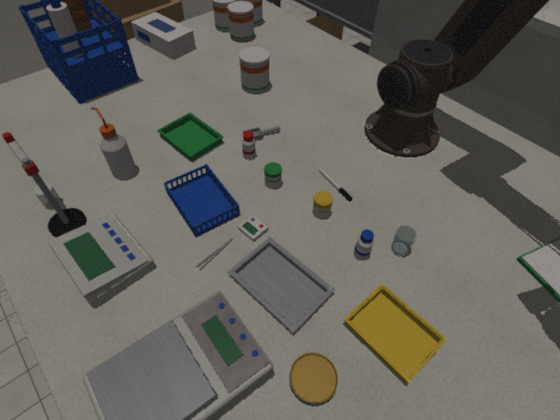

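View pics/top0.png

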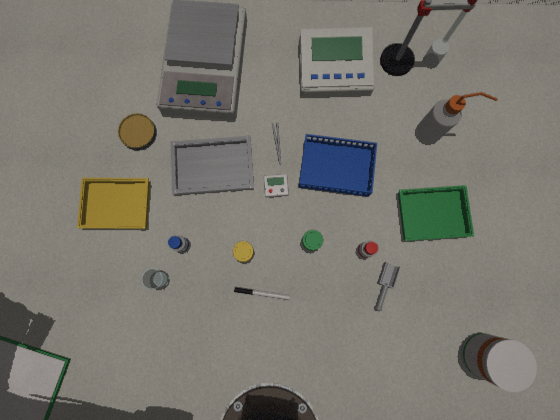

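The top view shows the yellow tray (115,203), steel tray (212,166), blue basket (338,165) and green tray (436,213). In front of them are the blue bottle (178,244), yellow pot (243,252), green pot (313,240), red bottle (370,248), scoop (385,285) and beaker (155,280). The arm is off to the left, and the scene view agrees. Next I'll measure by colour.

```bash
cat > h.py <<'E'
import numpy as np, cv2
from station import *
def cam(n):
    p=camera_params(n); f=210/np.tan(np.radians(p["vertical_fov"])/2); V=p["view"]
    return f,p["cx"],p["cy"],V[:3,:3],-V[:3,:3].T@V[:3,3]
def ray(n,u,v):
    f,cx,cy,R,c=cam(n); d=R.T@np.array([(u-cx)/f,(v-cy)/f,1]); return c,d/np.linalg.norm(d)
def onz(n,u,v,z):
    c,d=ray(n,u,v); return c+d*(z-c[2])/d[2]
def tri(a,b):
    (c1,d1),(c2,d2)=ray("top",*a),ray("scene",*b)
    s=np.linalg.lstsq(np.c_[d1,-d2],c2-c1,rcond=None)[0]
    p,q=c1+s[0]*d1,c2+s[1]*d2; return (p+q)/2,np.linalg.norm(p-q)
H=dict(yellow=((20,33),120),green=((50,80),100),blue=((105,125),120),red=((172,8),120))
def mask(img,c):
    h=cv2.cvtColor(img,cv2.COLOR_BGR2HSV); (a,b),s=H[c]
    m=(h[...,0]>=a)&(h[...,0]<=b) if a<b else (h[...,0]>=a)|(h[...,0]<=b)
    return (m&(h[...,1]>s)&(h[...,2]>50)).astype(np.uint8)*255
def blobs(img,c,lo=20,hi=1e9):
    n,l,st,ce=cv2.connectedComponentsWithStats(mask(img,c))
    return [(ce[i].round(1),int(st[i,4]),(l==i).astype(np.uint8)) for i in range(1,n) if lo<st[i,4]<hi]
E
python3 - <<'E'
from h import *
np.set_printoptions(precision=4,suppress=True)
for n in("top","scene"):
    im=cv2.imread(f"pics/{n}0.png")
    for c in H:
        for ce,a,m in blobs(im,c,60):
            x=""
            if n=="top":
                z=.025
                if a>1500:
                    r=cv2.minAreaRect(cv2.findContours(m,0,2)[0][0]); z=.042 if c=="blue" else .025
                    B=np.array([onz(n,*p,z)[:2] for p in cv2.boxPoints(r)]); x=("ctr",B.mean(0),"corners",B.round(3).tolist())
                else: x=onz(n,*ce,.055 if c in("yellow","green") else .08)
            print(n,c,ce,a,x)
top=cv2.imread("pics/top0.png")
a=cv2.resize(top[250:320,360:415],None,fx=8,fy=8,interpolation=2)
b=cv2.resize(top[130:200,165:260],None,fx=5,fy=5,interpolation=2)
cv2.imwrite("pics/scoop.png",np.hstack([a[:560],np.zeros((560,320,3),np.uint8)])); 
cv2.imwrite("pics/steel.png",b)
E
```

```text
top yellow [135.9 130.1] 676 [0.7223 0.3495 0.055 ]
top yellow [113.5 202.9] 3491 ('ctr', array([0.5427, 0.4024]), 'corners', [[0.477, 0.485], [0.604, 0.499], [0.608, 0.318], [0.481, 0.307]])
top yellow [242.7 251.2] 336 [0.4276 0.0715 0.055 ]
top green [195.   87.8] 286 [0.8386 0.2089 0.055 ]
top green [433.9 213.3] 3229 ('ctr', array([ 0.536 , -0.3987]), 'corners', [[0.591, -0.308], [0.609, -0.485], [0.481, -0.487], [0.464, -0.314]])
top green [312.2 240.2] 316 [ 0.4573 -0.0919  0.055 ]
top green [ 55.7 369.7] 173 [0.1523 0.481  0.055 ]
top blue [337.3 166.1] 3551 ('ctr', array([ 0.6481, -0.1551]), 'corners', [[0.589, -0.058], [0.727, -0.073], [0.707, -0.254], [0.57, -0.235]])
top blue [174.1 242. ] 118 [0.4432 0.2278 0.08  ]
top red [423.   9.] 123 [ 1.0537 -0.3674  0.08  ]
top red [370.9 247.6] 129 [ 0.4408 -0.2244  0.08  ]
scene yellow [322.7 199.2] 253 
scene yellow [394.4 332.3] 5094 
scene yellow [313.1 377.6] 1660 
scene green [190.1 135.6] 1301 
scene green [272.5 168.6] 169 
scene green [ 88.4 255.5] 910 
scene green [531.9 269.7] 87 
scene green [218.9 334.1] 329 
scene blue [70.9 41.7] 1986 
scene blue [114.1  46.1] 174 
scene blue [95.5 51.6] 180 
scene blue [117.7  79.5] 174 
scene blue [101.9  72.3] 82 
scene blue [83.7 79.4] 110 
scene blue [92.2 91.4] 61 
scene blue [202.7 201. ] 2636 
scene blue [366.9 235.5] 115 
scene red [247.9 135.5] 87 
scene red [  7.6 136.8] 74 
scene red [ 30.8 168.7] 117
```

View pics/scoop.png

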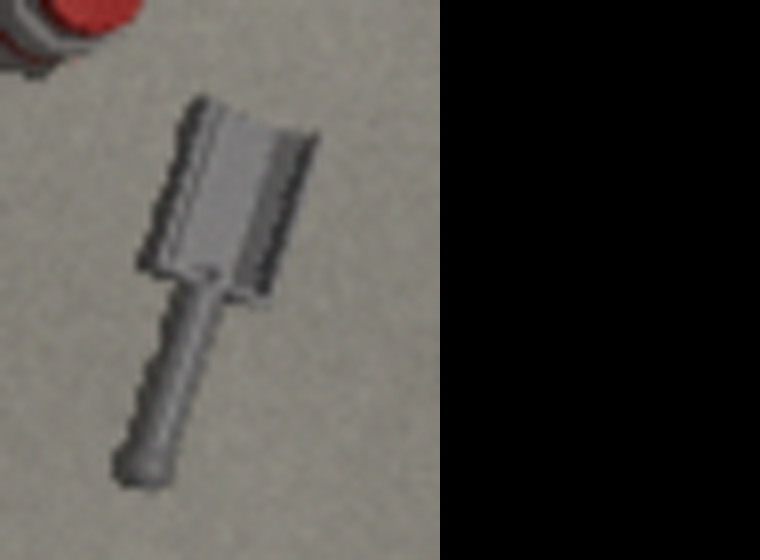

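View pics/steel.png

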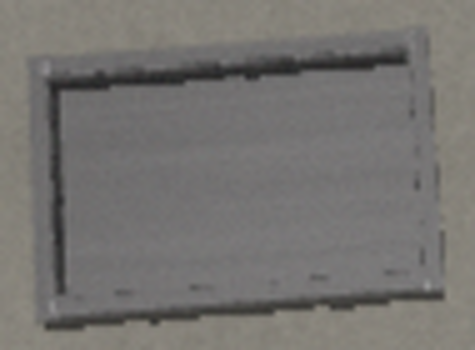

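The crops resolve the scoop: handle end at about (377.9,309.7), junction at (385.6,285.4), bowl tips at (385.6,262.1) and (399.7,266.6). The steel rim corners are at about (170.6,141.4), (250,135.6), (253.6,188.4) and (173,195).

Run:
```python
from h import *
np.set_printoptions(precision=4,suppress=True)
for k,a,b in [("yp",(242.7,251.2),(322.7,199.2)),("gp",(312.2,240.2),(272.5,168.6)),("rb",(370.9,247.6),(247.9,135.5)),("bb",(174.1,242),(366.9,235.5)),("steelL",(170.6,141.4),(295,329)),("steel near L",(173,195),(333,288))]:
    print(k,*tri(a,b))
S=np.array([onz("top",*p,.02)[:2] for p in [(170.6,141.4),(250,135.6),(253.6,188.4),(173,195)]])
print("steel",S.mean(0),S,[np.linalg.norm(S[i]-S[i-1]) for i in range(4)])
print("scoop");
for p,z in[((377.9,309.7),.014),((385.6,285.4),.016),((385.6,262.1),.021),((399.75,266.6),.021),((378.4,283.5),.021),((393.5,287.5),.021)]: print(onz("top",*p,z))
# beaker: pixel base & rim
for p,z in[((148.5,278.5),0),((160,280),.068)]: print("beaker",onz("top",*p,z))
# trays quads
for c,z in(("yellow",.025),("green",.025),("blue",.042)):
    m=max(blobs(cv2.imread("pics/top0.png"),c),key=lambda b:b[1])[2]
    q=cv2.approxPolyN(cv2.convexHull(cv2.findContours(m,0,2)[0][0]),4).reshape(-1,2)
    Q=np.array([onz("top",*p,z)[:2] for p in q]);print(c,Q.mean(0),q.tolist(),Q.round(3).tolist(),[round(float(np.linalg.norm(Q[i]-Q[i-1])),3) for i in range(4)])
```

```text
yp [0.4271 0.0721 0.0547] 0.0015738204239257284
gp [ 0.4568 -0.0914  0.0577] 0.0005743116068432453
rb [ 0.4399 -0.2235  0.079 ] 0.0029012705988401295
bb [0.4428 0.2286 0.0794] 0.0015833559925604978
steelL [0.7023 0.2713 0.0288] 0.006287512456277803
steel near L [0.5677 0.2556 0.018 ] 0.001537379207521047
steel [0.6476 0.1622] [[0.7076 0.2716]
 [0.7277 0.0679]
 [0.5883 0.0538]
 [0.5668 0.2556]] [np.float64(0.1417105735112501), np.float64(0.20473835496296847), np.float64(0.14006921851901788), np.float64(0.20295411968053326)]
scoop
[ 0.2982 -0.254   0.014 ]
[ 0.356  -0.2732  0.016 ]
[ 0.4117 -0.2731  0.021 ]
[ 0.4016 -0.3071  0.021 ]
[ 0.3601 -0.2547  0.021 ]
[ 0.3515 -0.2907  0.021 ]
beaker [0.3588 0.3073 0.    ]
beaker [0.3562 0.2575 0.068 ]
yellow [0.5427 0.4005] [[150, 178], [147, 228], [77, 228], [81, 178]] [[0.608, 0.315], [0.481, 0.312], [0.477, 0.485], [0.604, 0.489]] [0.174, 0.127, 0.173, 0.127]
green [ 0.5362 -0.3966] [[473, 236], [404, 240], [398, 190], [465, 185]] [[0.48, -0.487], [0.466, -0.318], [0.591, -0.307], [0.608, -0.474]] [0.128, 0.169, 0.125, 0.168]
blue [ 0.6481 -0.1544] [[377, 143], [371, 196], [298, 187], [305, 134]] [[0.707, -0.253], [0.57, -0.236], [0.589, -0.057], [0.726, -0.072]] [0.181, 0.137, 0.18, 0.138]
```

```bash
cat >> h.py <<'E'
def rel(*targets):
    "rows (cm, rad) from the present pose to targets (x,y,z of TCP, yaw), tool pointing down"
    s=get_state(); p=s["eef_pos"]; y0=s["ee_rot"][2]; c,n=np.cos(y0),np.sin(y0)
    print("t",round(s["t"],2),"p",p.round(4),"rpy",s["ee_rot"].round(3),"w",round(s["width"],4),"f",round(s["gripper_force"],1),"q",s["q"].round(2))
    for x,y,z,yaw in targets:
        d=np.array([x,y,z])-p; w=(y0-yaw+np.pi)%(2*np.pi)-np.pi
        print([round(float(v),2) for v in (100*(d[0]*c+d[1]*n),100*(d[0]*n-d[1]*c),-100*d[2])],"wz",round(float(w),3))
E
python3 - <<'E'
from h import *
for p,z in[((160,281),0),((149,278),.068)]: print("beaker",onz("top",*p,z).round(3))
rel((.443,.228,.225,-1.57),(.443,.228,.021,-1.57))
E
```

```text
beaker [0.353 0.278 0.   ]
beaker [0.36  0.283 0.068]
t 0.1 p [0.2725 0.6171 0.2257] rpy [ 3.14  -0.    -0.416] w 0.0877 f 0.0 q [ 1.44  0.36  0.01 -0.   -1.22 -0.29]
[31.31, 28.7, 0.07] wz 1.154
[31.31, 28.7, 20.47] wz 1.154
```

```bash
python3 -m creep '[[[8.7,2.5,2.3,0,0,0,0.09],[8.7,6.2,5.7,0,0,0,0.23],[8.7,11,10,0,0,0,0.39],[8.7,15.7,14.3,0,0,0,0.56],[8.7,20.3,18.7,0,0,0,0.73],[8.7,25,23,0,0,0,0.9],[8.7,28.8,26.4,0,0,0,1.04],[8.7,30.6,28.1,0,0,0,1.12],[8.7,31.3,28.7,0,0,0,1.154],[8.7,31.3,28.7,0,0,0,1.154],[8.7,31.3,28.7,0,0,0,1.154]]]' 15; python3 -c "
from h import *
rel((.443,.228,.021,-1.57))"
```

```text
t: 1.48
eef_pos: [0.4428, 0.2293, 0.2264]
ee_rot: [3.141, -0.0, -1.568]
force: [0.4, -0.4, 1.1]
width: 0.087
gripper_force: 0.0
t 1.48 p [0.4428 0.2293 0.2264] rpy [ 3.141 -0.    -1.568] w 0.087 f 0.0 q [ 0.87  0.07 -0.37 -0.   -1.14 -0.87]
[0.13, -0.02, 20.54] wz 0.002
```

```bash
python3 -m creep '[[[8.7,0.1,0,2,0,0,0],[8.7,0.1,0,6,0,0,0],[8.7,0.1,0,10.5,0,0,0],[8.7,0.1,0,15,0,0,0],[8.7,0.1,0,18.5,0,0,0],[8.7,0.1,0,20,0,0,0],[8.7,0.1,0,20.5,0,0,0],[8.7,0.1,0,20.5,0,0,0],[6,0.1,0,20.5,0,0,0],[4,0.1,0,20.5,0,0,0],[3,0.1,0,20.5,0,0,0],[3,0.1,0,20.5,0,0,0],[3,0.1,0,20.5,0,0,0],[3,0.1,0,20.5,0,0,0],[3,0.1,0,20.5,0,0,0]]]' 15; python3 -c "
from h import *
rel((.652,-.115,.22,-1.677))"
```

```text
t: 3.35
eef_pos: [0.443, 0.2274, 0.0216]
ee_rot: [3.142, -0.0, -1.57]
force: [-0.5, -0.9, 1.8]
width: 0.0378
gripper_force: 15.0
t 3.35 p [0.443  0.2274 0.0216] rpy [ 3.142 -0.    -1.57 ] w 0.0378 f 15.0 q [ 0.87  0.31 -0.62  0.   -0.64 -0.87]
[34.26, -20.86, -19.84] wz 0.107
```

```bash
python3 -m creep '[[[3,0,0,-1.5,0,0,0],[3,0,0,-5,0,0,0],[3,0,0,-9.5,0,0,0],[3,0,0,-13.5,0,0,0],[3,1.5,-0.9,-16,0,0,0],[3,5,-3,-17,0,0,0.02],[3,9.5,-5.8,-17,0,0,0.03],[3,14,-8.5,-17,0,0,0.04],[3,18.5,-11.3,-17,0,0,0.06],[3,23,-14,-17,0,0,0.08],[3,27.5,-16.7,-17,0,0,0.09],[3,31,-18.9,-17,0,0,0.1],[3,33.2,-20.2,-17,0,0,0.107],[3,34,-20.7,-17,0,0,0.107],[3,34.3,-20.9,-16,0,0,0.107],[3,34.3,-20.9,-13.5,0,0,0.107],[3,34.3,-20.9,-10.5,0,0,0.107],[3,34.3,-20.9,-8,0,0,0.107],[3,34.3,-20.9,-7,0,0,0.107],[3,34.3,-20.9,-7,0,0,0.107]]]' 15
python3 - <<'E'
from h import *
cv2.imwrite("pics/bb1.png",grab_frame("scene"))
rel((.652,-.115,.0265,-1.677))
E
```

```text
t: 5.85
eef_pos: [0.652, -0.1147, 0.0911]
ee_rot: [3.14, -0.0, -1.676]
force: [-0.4, 0.2, -0.2]
width: 0.0374
gripper_force: 15.0
t 5.9 p [ 0.6527 -0.1149  0.0921] rpy [-3.141 -0.    -1.676] w 0.0378 f 15.0 q [ 0.12  0.44 -0.18  0.   -0.94 -0.22]
[0.02, 0.06, 6.56] wz 0.001
```

View pics/bb1.png

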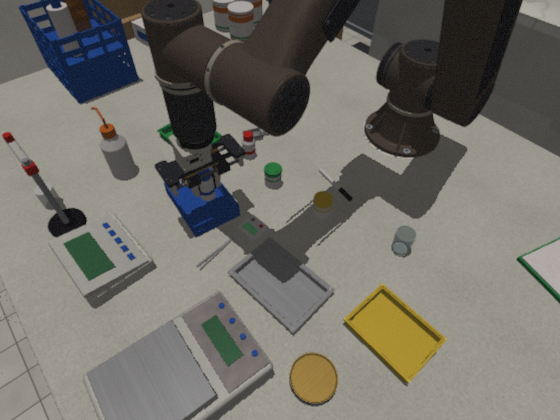

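The bottle hangs upright over the basket at about (207,182), and the beaker is untouched at (404,240). Lower and release.

```bash
python3 -m creep '[[[3,0,0,2,0,0,0],[3,0,0,4,0,0,0],[3,0,0,5.5,0,0,0],[3,0,0,6.3,0,0,0],[3,0,0,6.55,0,0,0],[3,0,0,6.55,0,0,0],[4.5,0,0,6.5,0,0,0],[5.6,0,0,6.5,0,0,0],[5.6,0,0,6.5,0,0,0],[5.6,0,0,6.5,0,0,0],[5.6,0,0,5.5,0,0,0],[5.6,0,0,2.5,0,0,0],[5.6,0,0,-2,0,0,0],[5.6,0,0,-7,0,0,0],[5.6,0,0,-11,0,0,0],[5.6,0,0,-13,0,0,0],[5.6,0,0,-13,0,0,0]]]'; python3 -c "
from h import *
rel((.440,-.224,.225,-1.677),(.440,-.224,.021,-1.677))"
```

```text
t: 8.02
eef_pos: [0.6533, -0.1154, 0.2245]
ee_rot: [-3.137, 0.001, -1.677]
force: [0.4, 0.5, -0.6]
width: 0.056
gripper_force: 0.0
t 8.03 p [ 0.6533 -0.1154  0.2245] rpy [-3.137e+00  1.000e-03 -1.677e+00] w 0.056 f 0.0 q [ 0.12  0.34 -0.02  0.   -1.21 -0.22]
[13.06, 20.07, -0.05] wz 0.0
[13.06, 20.07, 20.35] wz 0.0
```

```bash
python3 -m creep '[[[8.7,1.5,2.3,0,0,0,0],[8.7,4,6.2,0,0,0,0],[8.7,6.8,10.4,0,0,0,0],[8.7,9.6,14.7,0,0,0,0],[8.7,11.8,18.1,0,0,0,0],[8.7,12.8,19.7,1,0,0,0],[8.7,13.1,20.1,4,0,0,0],[8.7,13.1,20.1,8,0,0,0],[8.7,13.1,20.1,12.5,0,0,0],[8.7,13.1,20.1,16.5,0,0,0],[8.7,13.1,20.1,19.2,0,0,0],[8.7,13.1,20.1,20.3,0,0,0],[8.7,13.1,20.1,20.3,0,0,0],[6,13.1,20.1,20.3,0,0,0],[4,13.1,20.1,20.3,0,0,0],[3,13.1,20.1,20.3,0,0,0],[3,13.1,20.1,20.3,0,0,0],[3,13.1,20.1,20.3,0,0,0],[3,13.1,20.1,20.3,0,0,0],[3,13.1,20.1,20.3,0,0,0]]]' 15; python3 -c "
from h import *
rel((.644,-.196,.19,-1.677),(.644,-.196,.0265,-1.677))"
```

```text
t: 10.52
eef_pos: [0.4388, -0.2243, 0.0187]
ee_rot: [-3.141, -0.0, -1.677]
force: [0.4, 0.2, 2.6]
width: 0.0375
gripper_force: 15.0
t 10.53 p [ 0.4388 -0.2243  0.0187] rpy [-3.141 -0.    -1.677] w 0.0375 f 15.0 q [-0.07  0.31 -0.64  0.   -0.63 -0.03]
[-4.99, -20.11, -17.13] wz 0.0
[-4.99, -20.11, -0.78] wz 0.0
```

```bash
python3 -m creep '[[[3,0,0,-1.5,0,0,0],[3,0,0,-5,0,0,0],[3,0,0,-9.5,0,0,0],[3,0,0,-13.5,0,0,0],[3,-0.3,-1,-16,0,0,0],[3,-1,-4,-17,0,0,0],[3,-2,-8,-17,0,0,0],[3,-3,-12.1,-17,0,0,0],[3,-4,-16,-17,0,0,0],[3,-4.7,-18.8,-16.5,0,0,0],[3,-5,-20.1,-14.5,0,0,0],[3,-5,-20.1,-11,0,0,0],[3,-5,-20.1,-7,0,0,0],[3,-5,-20.1,-4,0,0,0],[3,-5,-20.1,-2,0,0,0],[3,-5,-20.1,-1,0,0,0],[3,-5,-20.1,-0.5,0,0,0],[3,-5,-20.1,-0.5,0,0,0],[3,-5,-20.1,-0.5,0,0,0]]]'; python3 -m creep '[[[4.5,0,0,0,0,0,0],[5.6,0,0,0,0,0,0],[5.6,0,0,0,0,0,0],[5.6,0,0,0,0,0,0],[5.6,0,0,-1,0,0,0],[5.6,0,0,-4,0,0,0],[5.6,0,0,-8.5,0,0,0],[5.6,0,0,-13.5,0,0,0],[5.6,0,0,-17.5,0,0,0],[5.6,0,0,-19.5,0,0,0],[5.6,0,0,-19.5,0,0,0]]]'; python3 -c "
from h import *
rel((.337,-.266,.15,-.32),(.337,-.266,.004,-.32))"
```

```text
t: 12.9
eef_pos: [0.6444, -0.1959, 0.0244]
ee_rot: [-3.14, 0.0, -1.677]
force: [0.5, -0.7, -0.8]
width: 0.0375
gripper_force: 15.0
t: 14.28
eef_pos: [0.6448, -0.196, 0.2216]
ee_rot: [-3.137, 0.0, -1.677]
force: [-0.2, -0.7, -0.1]
width: 0.0563
gripper_force: 0.0
t 14.28 p [ 0.6448 -0.196   0.2216] rpy [-3.137  0.    -1.677] w 0.0563 f 0.0 q [-0.01  0.36 -0.    0.   -1.21 -0.1 ]
[10.21, 29.87, 7.16] wz -1.357
[10.21, 29.87, 21.76] wz -1.357
```

```bash
python3 -m creep '[[[4,0.8,2.5,0,0,0,-0.1],[4,2.2,6.5,1,0,0,-0.28],[4,3.6,10.6,2,0,0,-0.46],[4,5,14.7,4,0,0,-0.64],[4,6.4,18.8,6,0,0,-0.82],[4,7.8,22.9,7,0,0,-1],[4,9.2,26.9,7,0,0,-1.17],[4,10,29.2,8,0,0,-1.3],[4,10.2,29.9,10,0,0,-1.357],[4,10.2,29.9,12,0,0,-1.357],[4,10.2,29.9,13,0,0,-1.357],[4,10.2,29.9,13,0,0,-1.357],[4,10.2,29.9,13,0,0,-1.357]]]'
python3 - <<'E'
from h import *
cv2.imwrite("pics/sc1.png",cv2.resize(grab_frame("top")[200:350,280:480],None,fx=4,fy=4,interpolation=2))
rel((.337,-.266,.004,-.32))
E
```

```text
t: 15.9
eef_pos: [0.3361, -0.2657, 0.089]
ee_rot: [3.141, -0.0, -0.32]
force: [-0.6, 0.5, 0.4]
width: 0.0399
gripper_force: 0.0
t 15.95 p [ 0.3362 -0.2657  0.0891] rpy [ 3.142e+00 -1.000e-03 -3.200e-01] w 0.0398 f 0.0 q [-0.2   0.1  -0.7   0.   -0.78  1.46]
[0.08, 0.0, 8.51] wz 0.0
```

View pics/sc1.png

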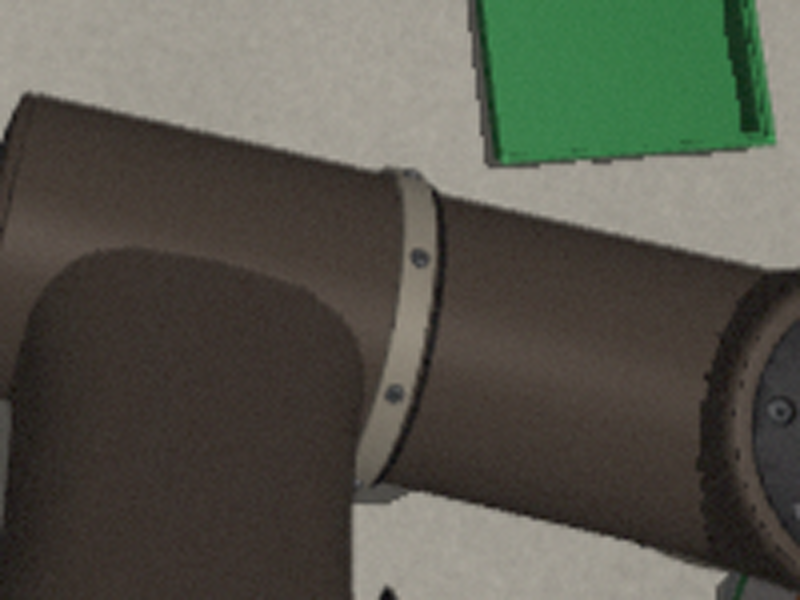

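The arm hides the scoop in this view, but the measured pose matches the plan, so I'll go ahead.

```bash
python3 -m creep '[[[4,0.1,0,2,0,0,0],[4,0.1,0,4.5,0,0,0],[4,0.1,0,6.5,0,0,0],[4,0.1,0,7.8,0,0,0],[4,0.1,0,8.4,0,0,0],[4,0.1,0,8.4,0,0,0],[4,0.1,0,8.4,0,0,0],[2.5,0.1,0,8.4,0,0,0],[1.5,0.1,0,8.4,0,0,0],[0.5,0.1,0,8.4,0,0,0],[0.5,0.1,0,8.4,0,0,0],[0.5,0.1,0,8.4,0,0,0],[0.5,0.1,0,8.4,0,0,0]]]' 40; python3 -m creep '[[[0.5,0,0,-1,0,0,0],[0.5,0,0,-3,0,0,0],[0.5,0,0,-6,0,0,0],[0.5,0,0,-9,0,0,0],[0.5,0,0,-12,0,0,0],[0.5,0,0,-14,0,0,0],[0.5,0,0,-15,0,0,0],[0.5,0,0,-15,0,0,0]]]'
python3 - <<'E'
from h import *
cv2.imwrite("pics/sc2.png",grab_frame("scene"))
rel((.638,.178,.155,-1.465),(.638,.178,.008,-1.465))
E
```

```text
t: 17.58
eef_pos: [0.3367, -0.266, 0.0046]
ee_rot: [3.142, -0.0, -0.32]
force: [0.2, 0.4, 1.0]
width: 0.0111
gripper_force: 40.0
t: 18.58
eef_pos: [0.3368, -0.2659, 0.155]
ee_rot: [-3.141, -0.001, -0.32]
force: [0.4, 0.2, -1.6]
width: 0.0106
gripper_force: 40.0
t 18.62 p [ 0.3364 -0.2658  0.1543] rpy [-3.141  0.    -0.32 ] w 0.0108 f 40.0 q [-0.21  0.01 -0.61 -0.   -0.95  1.46]
[14.67, -51.61, -0.07] wz 1.145
[14.67, -51.61, 14.63] wz 1.145
```

View pics/sc2.png

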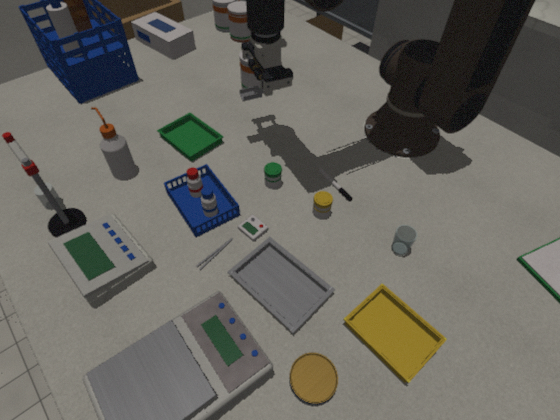

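Both bottles stand in the basket at (194,182) and (208,203). The scoop is held level at about (252,92).

```bash
python3 -m creep '[[[0.5,0.4,-1.5,-0.5,0,0,0.03],[0.5,1.3,-4.5,-1,0,0,0.1],[0.5,2.4,-8.5,-1,0,0,0.19],[0.5,3.6,-12.6,-1,0,0,0.28],[0.5,4.8,-16.7,-1,0,0,0.37],[0.5,5.9,-20.8,-1,0,0,0.46],[0.5,7.1,-24.9,-1,0,0,0.55],[0.5,8.3,-29,-1,0,0,0.64],[0.5,9.4,-33.1,-1,0,0,0.73],[0.5,10.6,-37.2,-1,0,0,0.82],[0.5,11.8,-41.3,-1,0,0,0.92],[0.5,12.9,-45.4,-1,0,0,1.01],[0.5,13.9,-48.8,-1,0,0,1.08],[0.5,14.5,-51,-1,0,0,1.13],[0.5,14.7,-51.6,0,0,0,1.145],[0.5,14.7,-51.6,2.5,0,0,1.145],[0.5,14.7,-51.6,5.5,0,0,1.145],[0.5,14.7,-51.6,8,0,0,1.145],[0.5,14.7,-51.6,9,0,0,1.145],[0.5,14.7,-51.6,9,0,0,1.145]]]'
python3 - <<'E'
from h import *
cv2.imwrite("pics/sc3.png",cv2.resize(grab_frame("scene")[160:340,200:360],None,fx=3.3,fy=3.3,interpolation=2))
rel((.638,.178,.008,-1.465))
E
```

```text
t: 21.12
eef_pos: [0.6378, 0.177, 0.0636]
ee_rot: [3.14, -0.001, -1.465]
force: [-0.1, 0.1, -0.0]
width: 0.0108
gripper_force: 40.0
t 21.18 p [0.6385 0.1774 0.0646] rpy [ 3.141 -0.    -1.465] w 0.0109 f 40.0 q [ 0.56  0.47 -0.21  0.   -0.89 -0.46]
[-0.07, 0.04, 5.66] wz 0.0
```

View pics/sc3.png

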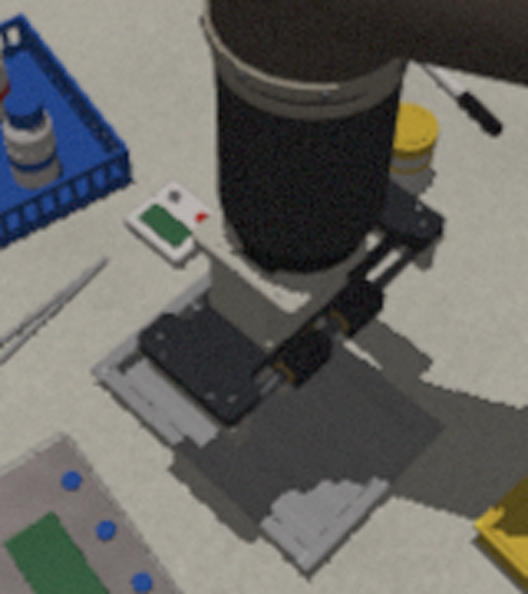

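The scoop is hidden under the gripper over the steel tray, and the balance at lower left is clear of it. Lower and release.

```bash
python3 -m creep '[[[0.5,0,0,1,0,0,0],[0.5,0,0,2.5,0,0,0],[0.5,0,0,4,0,0,0],[0.5,0,0,5,0,0,0],[0.5,0,0,5.4,0,0,0],[0.5,0,0,5.6,0,0,0],[0.5,0,0,5.6,0,0,0],[0.5,0,0,5.6,0,0,0]]]'; python3 -m creep '[[[1.5,0,0,0,0,0,0],[2.5,0,0,0,0,0,0],[3,0,0,0,0,0,0],[3,0,0,0,0,0,0],[3,0,0,-1,0,0,0],[3,0,0,-4,0,0,0],[3,0,0,-8.5,0,0,0],[3,0,0,-13.5,0,0,0],[3,0,0,-18,0,0,0],[3,0,0,-20,0,0,0],[3,0,0,-20,0,0,0]]]'; python3 -c "
from h import *
rel((.427,.072,.2,0),(.427,.072,.018,0))"
```

```text
t: 22.18
eef_pos: [0.6387, 0.1778, 0.009]
ee_rot: [-3.141, 0.0, -1.465]
force: [-0.2, 0.5, -0.2]
width: 0.0108
gripper_force: 40.0
t: 23.55
eef_pos: [0.6393, 0.178, 0.2116]
ee_rot: [-3.137, 0.002, -1.465]
force: [-0.6, 0.4, -0.6]
width: 0.0303
gripper_force: 0.0
t 23.55 p [0.6393 0.178  0.2116] rpy [-3.137e+00  2.000e-03 -1.465e+00] w 0.0303 f 0.0 q [ 0.57  0.35 -0.04  0.   -1.18 -0.46]
[8.3, 22.24, 1.16] wz -1.465
[8.3, 22.24, 19.36] wz -1.465
```

```bash
python3 -m creep '[[[8.7,0.6,1.6,0,0,0,-0.1],[8.7,1.6,4.4,0,0,0,-0.28],[8.7,2.7,7.2,0,0,0,-0.46],[8.7,3.7,10,0,0,0,-0.64],[8.7,4.8,12.8,0,0,0,-0.82],[8.7,5.8,15.6,0,0,0,-1],[8.7,6.9,18.4,0,0,0,-1.18],[8.7,7.8,20.9,0,0,0,-1.35],[8.7,8.2,22,0.5,0,0,-1.45],[8.7,8.3,22.2,2,0,0,-1.465],[8.7,8.3,22.2,5,0,0,-1.465],[8.7,8.3,22.2,7,0,0,-1.465],[8.7,8.3,22.2,7,0,0,-1.465]]]' 20; python3 -c "
from h import *
rel((.427,.072,.01,0))"
```

```text
t: 25.18
eef_pos: [0.4253, 0.0709, 0.1363]
ee_rot: [3.139, 0.004, -0.002]
force: [-0.3, -0.0, 1.4]
width: 0.0869
gripper_force: 0.0
t 25.18 p [0.4253 0.0709 0.1363] rpy [ 3.139e+00  4.000e-03 -2.000e-03] w 0.0869 f 0.0 q [ 0.63  0.04 -0.63 -0.   -0.91  0.94]
[0.17, -0.11, 12.63] wz -0.002
```

```bash
python3 -m creep '[[[8.7,0.2,-0.1,2,0,0,0],[8.7,0.2,-0.1,6,0,0,0],[8.7,0.2,-0.1,9.5,0,0,0],[8.7,0.2,-0.1,11.8,0,0,0],[8.7,0.2,-0.1,12.6,0,0,0],[8.7,0.2,-0.1,12.6,0,0,0],[6.5,0.2,-0.1,12.6,0,0,0],[5,0.2,-0.1,12.6,0,0,0],[4,0.2,-0.1,12.6,0,0,0],[4,0.2,-0.1,12.6,0,0,0],[4,0.2,-0.1,12.6,0,0,0],[4,0.2,-0.1,12.6,0,0,0]]]' 20; python3 -c "
from h import *
rel((.543,.4,.15,-0.02),(.543,.4,.0145,-0.02))"
```

```text
t: 26.68
eef_pos: [0.4286, 0.0727, 0.0127]
ee_rot: [-3.142, -0.0, 0.0]
force: [-0.2, 0.3, 3.7]
width: 0.0484
gripper_force: 20.0
t 26.68 p [0.4286 0.0727 0.0127] rpy [-3.142 -0.     0.   ] w 0.0484 f 20.0 q [ 0.63  0.24 -0.77  0.   -0.56  0.95]
[11.45, -32.73, -13.73] wz 0.02
[11.45, -32.73, -0.18] wz 0.02
```

```bash
python3 -m creep '[[[4,0,0,-1.5,0,0,0],[4,0,0,-4.5,0,0,0],[4,0,0,-8.5,0,0,0],[4,0.3,-1,-12,0,0,0],[4,1.4,-4,-14,0,0,0],[4,2.8,-8,-15,0,0,0],[4,4.2,-12,-15,0,0,0.01],[4,5.6,-16,-15,0,0,0.01],[4,7,-20,-15,0,0,0.01],[4,8.4,-24,-15,0,0,0.02],[4,9.8,-28,-15,0,0,0.02],[4,10.9,-31.2,-14,0,0,0.02],[4,11.4,-32.5,-12,0,0,0.02],[4,11.5,-32.7,-9,0,0,0.02],[4,11.5,-32.7,-5.5,0,0,0.02],[4,11.5,-32.7,-2.8,0,0,0.02],[4,11.5,-32.7,-1.2,0,0,0.02],[4,11.5,-32.7,-0.6,0,0,0.02],[4,11.5,-32.7,-0.5,0,0,0.02],[4,11.5,-32.7,-0.5,0,0,0.02]]]'; python3 -m creep '[[[5.5,0,0,0,0,0,0],[6.6,0,0,0,0,0,0],[6.6,0,0,0,0,0,0],[6.6,0,0,0,0,0,0],[6.6,0,0,-1,0,0,0],[6.6,0,0,-4,0,0,0],[6.6,0,0,-8.5,0,0,0],[6.6,0,0,-13.5,0,0,0],[6.6,0,0,-17,0,0,0],[6.6,0,0,-18,0,0,0],[6.6,0,0,-18,0,0,0]]]'; python3 -c "
from h import *
rel((.457,-.0915,.19,0),(.457,-.0915,.01,0))"
```

```text
t: 29.18
eef_pos: [0.5438, 0.4001, 0.0186]
ee_rot: [-3.14, -0.001, -0.02]
force: [0.4, 1.3, -1.0]
width: 0.0483
gripper_force: 20.0
t: 30.55
eef_pos: [0.5434, 0.3998, 0.1984]
ee_rot: [-3.14, -0.001, -0.02]
force: [0.2, -0.6, -0.4]
width: 0.066
gripper_force: 0.0
t 30.55 p [0.5434 0.3998 0.1984] rpy [-3.14e+00 -1.00e-03 -2.00e-02] w 0.066 f 0.0 q [ 0.92  0.37 -0.03 -0.   -1.17  0.63]
[-7.66, 49.29, 0.84] wz -0.02
[-7.66, 49.29, 18.84] wz -0.02
```

```bash
python3 -m creep '[[[8.7,-0.3,1.5,0,0,0,0],[8.7,-0.8,5,0,0,0,0],[8.7,-1.5,9.8,0,0,0,0],[8.7,-2.3,14.8,0,0,0,0],[8.7,-3.1,19.8,0,0,0,0],[8.7,-3.9,24.8,0,0,0,0],[8.7,-4.7,29.8,0,0,0,-0.01],[8.7,-5.4,34.8,0,0,0,-0.01],[8.7,-6.2,39.8,0,0,0,-0.02],[8.7,-7,44.6,0,0,0,-0.02],[8.7,-7.5,47.8,1,0,0,-0.02],[8.7,-7.7,49.1,3,0,0,-0.02],[8.7,-7.7,49.3,6,0,0,-0.02],[8.7,-7.7,49.3,8,0,0,-0.02],[8.7,-7.7,49.3,8,0,0,-0.02],[8.7,-7.7,49.3,8,0,0,-0.02]]]'
python3 - <<'E'
from h import *
cv2.imwrite("pics/gp1.png",grab_frame("scene"))
rel((.457,-.0915,.01,0))
E
```

```text
t: 32.55
eef_pos: [0.4565, -0.0919, 0.1178]
ee_rot: [3.141, 0.0, 0.0]
force: [0.8, -0.2, 0.2]
width: 0.0872
gripper_force: 0.0
t 32.6 p [ 0.4569 -0.0918  0.1182] rpy [ 3.141e+00 -1.000e-03  0.000e+00] w 0.087 f 0.0 q [ 0.23  0.12 -0.59  0.   -0.87  1.34]
[0.01, -0.03, 10.82] wz 0.0
```

View pics/gp1.png

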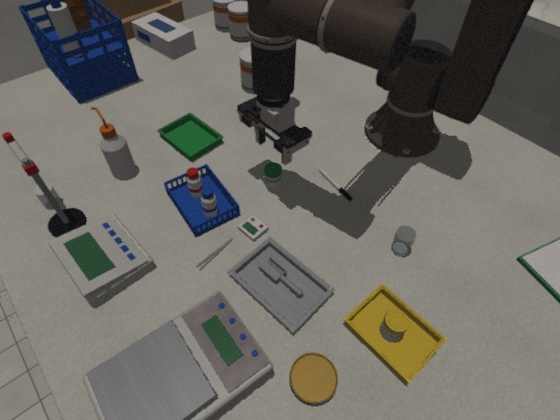

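The scoop lies in the steel tray at (282,277) and the yellow pot stands in its tray at (396,325). The beaker hasn't moved from (404,240). The gripper is over the green pot at (273,171).

```bash
python3 -m creep '[[[8.7,0,0,2,0,0,0],[8.7,0,0,5,0,0,0],[8.7,0,0,8,0,0,0],[8.7,0,0,10,0,0,0],[8.7,0,0,10.7,0,0,0],[8.7,0,0,10.7,0,0,0],[6.5,0,0,10.7,0,0,0],[5,0,0,10.7,0,0,0],[4,0,0,10.7,0,0,0],[4,0,0,10.7,0,0,0],[4,0,0,10.7,0,0,0],[4,0,0,10.7,0,0,0]]]' 20; python3 -c "
from h import *
rel((.536,-.397,.15,-0.1),(.536,-.397,.0155,-0.1))"
```

```text
t: 34.1
eef_pos: [0.4567, -0.0917, 0.0107]
ee_rot: [3.142, -0.0, 0.0]
force: [-0.8, -0.3, 2.2]
width: 0.0483
gripper_force: 20.0
t 34.1 p [ 0.4567 -0.0917  0.0107] rpy [ 3.142 -0.     0.   ] w 0.0483 f 20.0 q [ 0.23  0.29 -0.7   0.   -0.58  1.34]
[7.92, 30.53, -13.93] wz 0.1
[7.92, 30.53, -0.48] wz 0.1
```

```bash
python3 -m creep '[[[4,0,0,-1.5,0,0,0],[4,0,0,-4.5,0,0,0],[4,0,0,-8.5,0,0,0],[4,0.2,1,-12,0,0,0],[4,1,4,-14,0,0,-0.01],[4,2.1,8,-15,0,0,-0.02],[4,3.1,12,-15,0,0,-0.03],[4,4.1,16,-15,0,0,-0.04],[4,5.2,20,-15,0,0,-0.05],[4,6.2,24,-15,0,0,-0.06],[4,7.1,27.5,-15,0,0,-0.07],[4,7.7,29.8,-14,0,0,-0.08],[4,7.9,30.5,-12,0,0,-0.08],[4,7.9,30.5,-9,0,0,-0.08],[4,7.9,30.5,-5.5,0,0,-0.08],[4,7.9,30.5,-2.8,0,0,-0.08],[4,7.9,30.5,-1.2,0,0,-0.08],[4,7.9,30.5,-0.6,0,0,-0.08],[4,7.9,30.5,-0.5,0,0,-0.08],[4,7.9,30.5,-0.5,0,0,-0.08]]]'; python3 -m creep '[[[5.5,0,0,0,0,0,0],[6.6,0,0,0,0,0,0],[6.6,0,0,0,0,0,0],[6.6,0,0,0,0,0,0],[6.6,0,0,-1,0,0,0],[6.6,0,0,-4,0,0,0],[6.6,0,0,-8.5,0,0,0],[6.6,0,0,-13.5,0,0,0],[6.6,0,0,-17,0,0,0],[6.6,0,0,-18,0,0,0],[6.6,0,0,-18,0,0,0]]]'; python3 -c "
from h import *
rel((.5,0,.25,0))"
```

```text
t: 36.6
eef_pos: [0.5364, -0.3969, 0.0166]
ee_rot: [3.141, -0.001, 0.08]
force: [-0.9, 0.4, 0.1]
width: 0.0479
gripper_force: 20.0
t: 37.98
eef_pos: [0.5359, -0.3967, 0.1964]
ee_rot: [3.141, -0.001, 0.08]
force: [1.6, 0.1, -0.7]
width: 0.0664
gripper_force: 0.0
t 37.98 p [ 0.5359 -0.3967  0.1964] rpy [ 3.141e+00 -1.000e-03  8.000e-02] w 0.0664 f 0.0 q [-0.35  0.36 -0.05 -0.   -1.15  2.  ]
[-0.4, -39.83, -5.36] wz 0.08
```

```bash
python3 -m creep '[[[6.6,-2,-3,-1,0,0,0],[6.6,-5,-8,-3,0,0,0],[6.6,-9,-13,-4,0,0,0],[6.6,-12,-17,-4,0,0,0],[6.6,-13,-18,-4,0,0,0],[6.6,-13,-18,-4,0,0,0]]]'
python3 - <<'E'
from h import *
s,t=grab_frame("scene"),grab_frame("top")
cv2.imwrite("pics/end_s.png",s); cv2.imwrite("pics/end_t.png",cv2.resize(t[110:310,60:480],None,fx=1.9,fy=1.9,interpolation=2))
print(get_state()["force"])
E
```

```text
t: 38.72
eef_pos: [0.3911, -0.2272, 0.2352]
ee_rot: [-3.141, 0.0, 0.081]
force: [0.2, 0.2, -0.5]
width: 0.066
gripper_force: 0.0
[ 0.53911448 -0.21303993  0.58757749]
```

View pics/end_s.png

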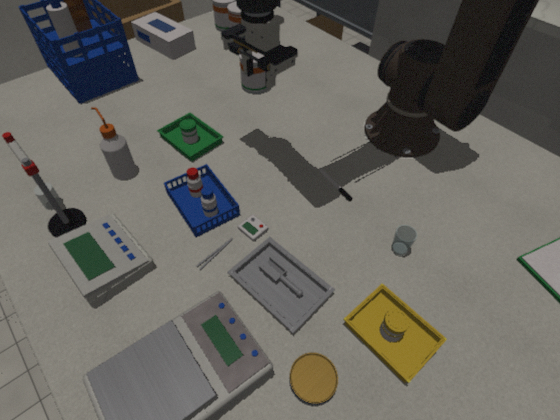

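View pics/end_t.png

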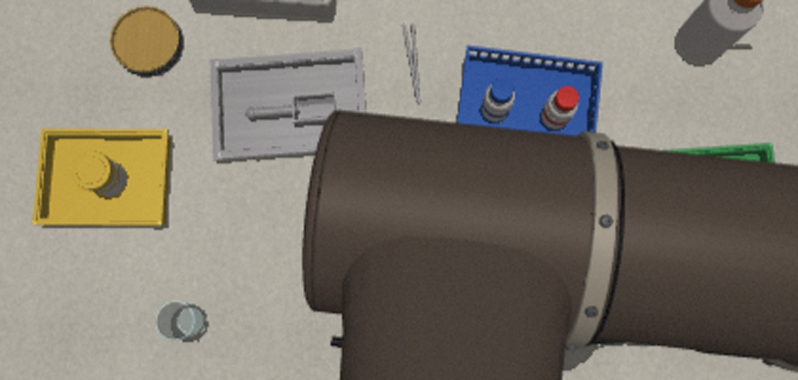

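Everything is in place. In the scene view, the green pot stands in its tray at (190,128), the bottles in the basket at (194,182) and (208,203), and the yellow pot at (396,322). The scoop lies flat at (281,278), and the beaker stands untouched at (404,240). Handing in.

```bash
python3 -c "
from station import job_done; print(job_done())"
```

```text
the job is handed in; nothing more can be done
None
```

The bench is cleared and the job handed in at about 39 s of the 128 s: both pots are upright in their colour trays, both bottles are upright in the basket, the scoop lies flat in the steel tray, and the beaker is untouched; I checked this in the final pictures, but the hand-in returned no verdict.

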